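Turn the sample carousel to the imager and take the shot

ROBOT

A 7-joint arm with a two-finger parallel gripper is mounted at the origin on the work surface. World frame = base frame: x ahead of the robot, y to its left, z up, the work surface at z = 0. Lengths are in m, angles in rad, forces in N, time in s.
With the tool pointing down it reaches from about 0.35 to 0.9 m from the base axis. Payload 7.2 kg.
Tool frame: the origin (TCP) lies midway between the tips of the shut fingers; the grasp point (between the pads) lies 19 mm behind it; z points along the fingers, y is the line along which they close (so a half turn about z gives the same grasp; the last joint's range is limited). The gripper opens to 85 mm and grips with 20 to 120 N. Pads are 22 mm wide; open, the fingers measure 114 mm over their backs; the gripper's body (76 mm by 85 mm) begins 54 mm behind the grasp point. The pads swing forward as they close: fully open they stand 13 mm farther back than shut.
Start: joints at [-1.361, 0.411, -0.013, 1.596, 0.006, 1.134, -0.082], TCP at [0.171, 0.601, 0.231] pointing down, gripper open.
Joint ranges: [-2.95, 2.95], [-0.29, 1.99], [-1.47, 1.44], [0.14, 2.54], [-1.03, 4.17], [0.13, 1.85], [-2.86, 2.86]. Speed limits (rad/s): [2.39, 2.39, 3.01, 3.01, 3.14, 3.14, 3.14].

INTERFACE

Orientations are given as a unit quaternion [x, y, z, w].
In Python, from bench import env gives the robot as it stands. The module is installed in compiled form; this text tells all that it offers.
- The arm moves only by the shell command python3 -m pendant 'ROWS' [FORCE]. ROWS is text: rows parted by semicolons, each of 7 numbers parted by spaces: the turn, a rotation vector about the world's x, y, z in rad, then the shift along the world's x, y, z in mm, then the gripper's target within -1 to 1 (shut at 1, half-way at 0, fully open at -1). In form: rx ry rz dx dy dz gripper; .... A call has exactly 10 rows; each row is the pose to reach, as a shift and turn from the pose commanded when the call began; what a row does not reach only later rows make up. A row lasts 1/12 s, in which the tool goes at most 41.7 mm and 7.16 degrees, less where a joint would pass 70% of its speed; a pose out of reach is approached as far as the arm can. A call with a gripper value outside its range is refused whole. The fingers move at their own pace and stop on an object; FORCE is the grip in N (left out, the last holds). Time passes only in rows, so rows that repeat a pose let the fingers close, or fill a call up. It gives the time, the measured TCP pose, the force, the opening and the grip force at its end, in the units of the state.
- env.read_state(): the state, without advancing time (a new reading comes with each control period).
- env.snapshot(name): name is "scene" or "top" or "wrist"; returns a dict with "frame" (420x560x3 uint8, red, green, blue), "fx", "fy", "cx", "cy" (pixels), "k1" (the pictures are not rectified: a ray, as slopes to the right and down, at radius r is drawn at 1 + k1 r^2 times it, then the intrinsics apply), "camera_from_world" (4x4, takes a point from world to camera coordinates); the wrist camera has in their place "tool_from_camera" (4x4, takes a point from camera to tool coordinates, whose origin is the TCP and whose axes are the flange's). Camera axes: x right, y up, looking along -z (the intrinsics and any distortion apply to the point x, -y, -z); pixel columns grow to the right and rows downward; lengths in m; the calibration is good to about 2 mm. A picture is of the moment at which its call begins: read the wrist's pose just before it. There is no depth.
- env.job_done(): hands the job in; it is judged then, once.
Trained networks look in a picture, given as the dict that the camera call returned (one of the last four; its "shot" number tells which), for a name from the list of things; names that differ only in an ending like _2 or _b are one class to them, and where a whole thing is asked for, a point or a joint stands for the part that bears it (a point fixed in the world has none). Each returns a list of dicts, best first, with "p" (0 to 1); they miss things now and then, are a little off and sometimes report something else, mostly with a low value. They report only what shows in the picture. A call takes as long as a camera call.
- env.regions_of(picture, target): "region" (420x560 bool, what is visible of it) and "box" ([left, top, right, bottom] in pixels, round what is visible of it).
The state is a dict: "t": time; "qpos": joint angles; "joint_vel": joint speeds; "effort": joint torques, N m; "ee_pos": TCP position; "eef_rot": TCP orientation; "contact_force": force on the tool from outside, world axes, zero at the start; "ft_torque": the same for the moment, N m; "grip_width": finger opening in m; "gripper_force": force on a finger pad.
Only numpy, scipy, OpenCV 4.12 (cv2) and the standard library are available. Lean on these libraries where they do the work, as an engineer would, in place of code of your own. Each camera call takes 0.05 s, during which the arm holds its last target. There are 200 camera calls.

TASK

Push the rim of the white carousel round by its blue paddles until the sample pot with the yellow collar and dark spot stands squarely in front of the red imager's lens, and only then press the green button on top of the imager all the way down and let it go. Push gently with the fingertips: nothing is to be gripped or lifted, the pots must ride round undisturbed without being touched, and the other things on the bench stay where they are.

Things in the scene. Friction and masses are not known exactly. Their poses are not given: they have to be found in the camera images.
- station: Fixed station: flat black foot, 8 mm thick, with the carousel at one end and the red imager at the other. Origin on the bench, on the carousel's axis; +y runs level from there to the lens (white arrow), +z up. Imager head: 78 mm wide (x), 202 to 306 mm along +y, top 120 mm above the bench; a display at its back (264 to 320 mm along +y) rises to 142 mm.
- axis (a point): Point on the carousel's vertical axis of rotation at the height of the disc's upper face (35 mm above the bench).
- carousel (a joint): Turn of the carousel, rad: 0 at the start, positive counter-clockwise from above, over a full turn either way. Light friction (0.7 N at the paddles); stays where left. White disc, 200 mm diameter, faces 20 and 35 mm above the bench. On its rim 8 blue paddles 45 degrees apart: upright radial plates 10 mm thick, 95 to 132 mm from the axis, 22 to 68 mm above the bench.
- paddle (a point): A point on one of the eight paddles, in the middle of its thickness, 118 mm from the axis and 68 mm above the bench (the paddle's top edge). The others follow at 45 degree steps. Turns with the carousel.
- marked_mid (a point): The marked pot: yellow, round, upright, 48 mm across its collar, with a skin-coloured dome and a dark red-brown spot on top, 41 mm high in all, loose, about 70 g. Point on its axis 20 mm above its foot. The four pots stand on the disc 62 mm from its axis, 90 degrees apart, midway between paddles; which is where varies.
- plain1_mid (a point): A plain sample pot, same size, grey with a bare skin-coloured dome. Point on its axis 20 mm above its foot.
- plain2_mid (a point): A second plain grey sample pot, same as plain1.
- plain3_mid (a point): A third plain grey sample pot, same as plain1.
- lens (a point): Centre of the imager's lens, 189 mm along +y of the station from the carousel's axis, 88 mm above the bench.
- shutter_top (a point): Centre of the upper face of the green push button (30 mm diameter) on top of the imager's head; pressed straight down, it travels 6 mm, springs back, and takes 5 N to reach the bottom.
- shutter (a joint): Travel of the green button in m: 0 released, 0.006 fully down.
- tablet: Black tablet lying flat, 178 x 248 x 9 mm, showing a picture; origin under its centre. Bystander.
- mug: White mug, 80 mm across, 90 mm high; origin under its centre. Bystander.
- tape: Roll of yellow tape, 90 mm across, 25 mm high; origin under its centre. Bystander.
- screwdriver: Screwdriver lying on the bench, about 200 mm long. Bystander.

How it is judged:
By the outcome, as a careful person would: the job done as asked, in the order asked, and still so for the second after the job is handed in, with the robot touching nothing.
It also fails if it takes over 67 s, if anything falls off the work surface, if the arm or the gripper's body presses on something with over 40 N, if the wrist force passes 120 N, or if a joint passes its speed limit or range.

## Working session

There is one attempt and no reset: what is moved stays moved. The work goes in short steps, Python scripts to look and compute and a shell command to move; the robot and the scene stay as the last step left them, time stands still between calls to the robot, and variables do not carry over. Pictures are saved under pics/ and viewed, at most 10 in all, crops included, and the job is handed in when it is done.

```bash
mkdir -p pics; cat > h.py <<'E'
import numpy as np, cv2
from bench import env
def save(s,n): cv2.imwrite('pics/'+n,s['frame'][:,:,::-1])
def project(s,P):
    T=s['camera_from_world']; c=(T[:3,:3]@np.atleast_2d(P).T).T+T[:3,3]
    a=c[:,0]/-c[:,2]; b=-c[:,1]/-c[:,2]; k=1+s['k1']*(a*a+b*b)
    return np.c_[s['fx']*a*k+s['cx'], s['fy']*b*k+s['cy']]
def ray(s,u,v,z):
    K=np.array([[s['fx'],0,s['cx']],[0,s['fy'],s['cy']],[0,0,1.]])
    a,b=cv2.undistortPoints(np.array([[[u,v]]],float),K,np.array([s['k1'],0,0,0,0.]))[0,0]
    T=s['camera_from_world']; R=T[:3,:3]; o=-R.T@T[:3,3]; d=R.T@np.array([a,-b,-1])
    return o+d*(z-o[2])/d[2]
E
python3 - <<'E'
from h import *
st=env.read_state(); print(st['t'],st['ee_pos'],st['eef_rot'])
for n in ['scene','top']:
    s=env.snapshot(n); save(s,n+'0.png')
    print(n,s['fx'],s['k1'],-s['camera_from_world'][:3,:3].T@s['camera_from_world'][:3,3])
    for t in ['station','carousel','marked_mid','plain1_mid','shutter_top','shutter','paddle','tablet','mug','tape','screwdriver']:
        try:
            for r in env.regions_of(s,t)[:8]:
                ys,xs=np.nonzero(r['region']); c=(xs.mean(),ys.mean())
                print(t,round(r['p'],2),r['box'],np.round(c,1),np.round(ray(s,*c,0.06),3)[:2])
        except Exception as e: print(t,e)
E
```

```text
0.0 [0.17128558 0.60055778 0.23044532] [ 1.38411968e-01  9.90374411e-01 -8.06528888e-04 -5.03256477e-05]
scene 532.6370005931283 -0.061662500500683864 [ 1.3379642  -0.04077525  0.91896716]
station 0.76 [362.3, 205.6, 477.6, 280.2] [426.  247.2] [0.479 0.174]
carousel 0.91 [261.0, 207.4, 376.8, 309.5] [320.2 261.8] [ 0.566 -0.055]
marked_mid 0.96 [327.1, 260.3, 347.1, 282.8] [337.7 271.2] [ 0.585 -0.015]
marked_mid 0.19 [363.7, 203.3, 476.9, 276.1] [426.2 247.1] [0.478 0.174]
plain1_mid 0.7 [290.5, 249.9, 309.1, 275.2] [298.3 262.3] [ 0.576 -0.101]
shutter_top 0.67 [424.4, 213.1, 438.0, 227.8] [430.1 221. ] [0.39  0.186]
shutter 0.26 [249.8, 336.4, 295.6, 377.8] [272.7 356.9] [ 0.815 -0.116]
tablet 0.71 [55.2, 224.3, 176.9, 288.7] [118.5 255.7] [ 0.631 -0.487]
mug 0.55 [392.0, 348.1, 459.9, 410.8] [421.6 378.1] [0.81  0.156]
mug 0.51 [249.7, 338.0, 294.5, 377.9] [272.2 357.7] [ 0.817 -0.116]
tape 0.78 [250.6, 336.3, 296.9, 378.2] [273. 357.] [ 0.815 -0.115]
tape 0.7 [260.2, 205.2, 380.0, 308.1] [320.7 262.2] [ 0.567 -0.054]
screwdriver 0.56 [208.1, 158.4, 231.8, 208.3] [224.2 190.9] [
[... 615 characters left out ...]
ter 0.46 [142.7, 214.8, 155.3, 227.8] [147.  223.9] [0.484 0.193]
paddle 0.7 [191.1, 162.9, 283.9, 258.2] [238.5 211.5] [ 0.524 -0.054]
paddle 0.59 [142.8, 216.8, 156.2, 230.7] [147.3 223.9] [0.484 0.192]
tablet 0.72 [210.8, 217.6, 227.9, 233.6] [220.3 222.8] [ 0.492 -0.006]
tablet 0.64 [189.9, 160.2, 282.8, 256.7] [238.1 211.5] [ 0.524 -0.053]
tablet 0.6 [353.0, 168.0, 441.0, 235.7] [397.2 200.1] [ 0.568 -0.492]
mug 0.75 [145.0, 95.2, 188.6, 135.0] [168.1 114.8] [0.797 0.158]
tape 0.75 [249.7, 112.9, 281.3, 144.1] [264.2 127.7] [ 0.766 -0.117]
screwdriver 0.93 [320.9, 268.7, 361.8, 332.8] [336.9 290.4] [ 0.318 -0.323]
screwdriver 0.52 [142.7, 217.0, 155.5, 231.4] [147.  224.2] [0.483 0.193]
```

```bash
python3 - <<'E'
from h import *
a=cv2.imread('pics/top0.png')[140:280,90:300]; cv2.imwrite('pics/topc.png',cv2.resize(a,None,fx=3.8,fy=3.8,interpolation=2))
a=cv2.imread('pics/scene0.png')[180:330,240:500]; cv2.imwrite('pics/scenec.png',cv2.resize(a,None,fx=3,fy=3,interpolation=2))
E
```

```text
(no output)
```

View pics/topc.png

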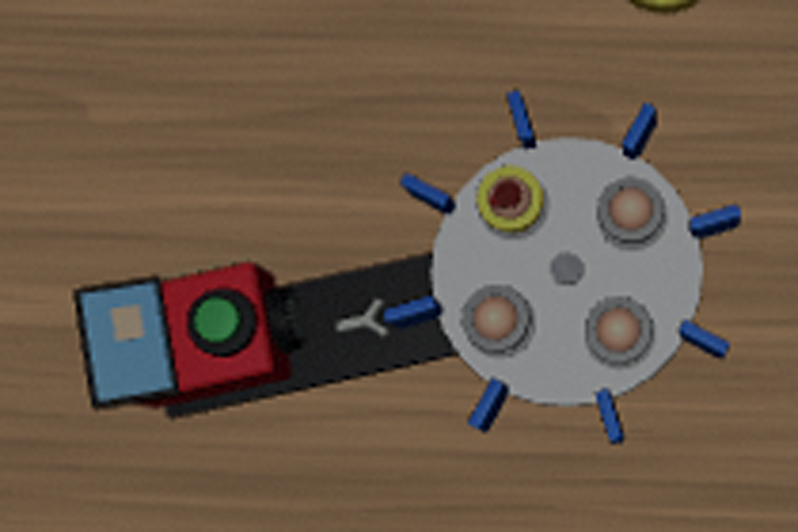

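View pics/scenec.png

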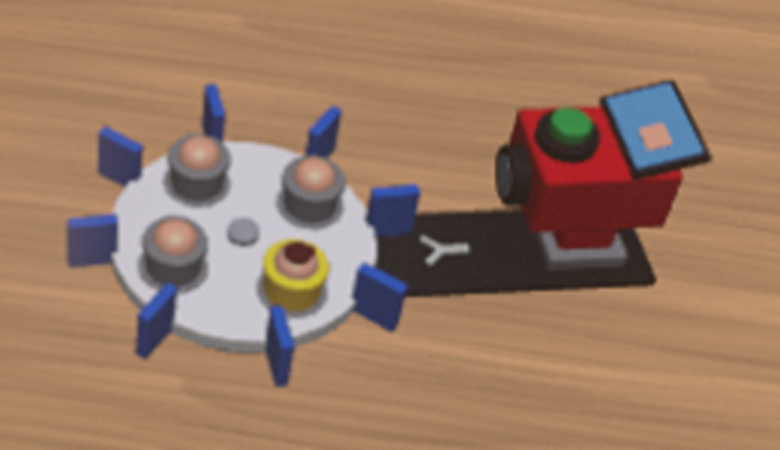

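The marked pot (top crop 510,198) is up-left of the hub (568,268), and the lens lies to the left and slightly down. The carousel therefore needs a counter-clockwise turn of about 60°. Next I'll fit the poses.

```bash
cat >> h.py <<'E'
from scipy.optimize import least_squares
def comps(s,lo,hi,amin=20,smin=90):
    h=cv2.cvtColor(s['frame'],cv2.COLOR_RGB2HSV)
    m=cv2.inRange(h,(lo,smin,40),(hi,255,255))
    n,l,st,c=cv2.connectedComponentsWithStats(m)
    return [(c[i],st[i,4]) for i in range(1,n) if st[i,4]>=amin]
def pad_c(s,x,y,a):
    P=np.array([[r,t,z] for r in (.095,.132) for t in (-.005,.005) for z in (.022,.068)])
    R=np.array([[np.cos(a),-np.sin(a),0],[np.sin(a),np.cos(a),0],[0,0,1]])
    q=project(s,P@R.T+[x,y,0]).astype(np.float32); m=cv2.moments(cv2.convexHull(q))
    return np.array([m['m10'],m['m01']])/m['m00']
def fit(shots,x0=(.525,-.055),free=True,amin=20):
    obs=[(s,c) for s in shots for c,A in comps(s,108,130,amin) if np.hypot(*(ray(s,*c,.045)[:2]-np.array(x0)))<.15]
    best=None
    for ph in np.radians([0,15,30]):
        f=lambda p:np.concatenate([min((c-pad_c(s,p[0],p[1],p[2]+k*np.pi/4) for k in range(8)),key=lambda d:d@d) for s,c in obs]+([] if free else [(np.array(p[:2])-x0)*1e5]))
        r=least_squares(f,[*x0,ph],loss='soft_l1',x_scale=[.01,.01,.1],diff_step=1e-4)
        if best is None or r.cost<best.cost: best=r
    return best.x,np.degrees(best.x[2])%45,best.cost,len(obs)
def pt(shots,px):   # triangulate
    f=lambda p:np.concatenate([project(s,p)[0]-q for s,q in zip(shots,px)])
    r=least_squares(f,[.5,.1,.1]); return r.x,r.cost
E
python3 - <<'E'
from h import *
S=[env.snapshot(n) for n in('top','scene')]
print(fit(S)); print(fit(S[:1]),fit(S[1:]))
g=[max(comps(s,45,85),key=lambda t:t[1])[0] for s in S]; b,c=pt(S,g); print('button',g,b,c)
for t,z in [('marked_mid',.055),('plain1_mid',.055)]:
  for s in S:
    for r in env.regions_of(s,t)[:4]:
      if r['p']>.3: ys,xs=np.nonzero(r['region']); print(t,r['p'],ray(s,xs.mean(),ys.mean(),z))
y=[max(comps(s,22,33,smin=130,amin=5),key=lambda t:t[1] if np.hypot(*(ray(s,*t[0],.05)[:2]-[.58,-.012]))<.03 else 0)[0] for s in S]; print('yellow',[ray(s,*q,.05) for s,q in zip(S,y)])
print('hub',ray(S[0],239.5,210.5,.037))
E
```

```text
(array([ 0.53022804, -0.05345811,  0.31613165]), np.float64(18.113009474114296), np.float64(20.214279941796335), 16)
(array([ 0.53299337, -0.05075371,  1.10815117]), np.float64(18.492385302177766), np.float64(1.6605333653582819), 8) (array([ 0.52529449, -0.05509255,  0.30666981]), np.float64(17.57088607410086), np.float64(6.815621991295417), 8)
button [array([146.51785714, 223.61607143]), array([429.56060606, 221.64393939])] [0.47572509 0.16703754 0.13606582] 1.230938405855966
marked_mid 0.49 [ 0.57855234 -0.01063611  0.055     ]
marked_mid 0.55 [ 0.580881  -0.0165221  0.055    ]
plain1_mid 0.67 [ 0.57257505 -0.0996431   0.055     ]
plain1_mid 0.8 [ 0.57199727 -0.10169609  0.055     ]
yellow [array([ 0.57741076, -0.0109986 ,  0.05      ]), array([ 0.58012581, -0.01500929,  0.05      ])]
hub [ 0.53055834 -0.05447901  0.037     ]
```

```bash
python3 -m pendant '0 0 -0.05 18 -30 2 1;0 0 -0.1 36 -60 4 1;0 0 -0.15 54 -90 6 1;0 0 -0.2 72 -120 8 1;0 0 -0.25 90 -150 10 1;0 0 -0.3 108 -180 10 1;0 0 -0.35 126 -210 10 1;0 0 -0.4 144 -240 10 1;0 0 -0.45 162 -270 10 1;0 0 -0.5 180 -300 10 1' 30
python3 -m pendant '0 0 -0.02 18 -34 0 1;0 0 -0.04 36 -68 0 1;0 0 -0.06 54 -102 0 1;0 0 -0.07 74 -136 0 1;0 0 -0.076 100 -170 0 1;0 0 -0.076 125 -205 0 1;0 0 -0.076 150 -240 0 1;0 0 -0.076 175 -275 0 1;0 0 -0.076 200 -310 0 1;0 0 -0.076 220 -343 0 1'
python3 -m pendant '0 0 0 18 -34 0 1;0 0 0 36 -68 0 1;0 0 0 36 -100 0 1;0 0 0 36 -100 -15 1;0 0 0 36 -100 -30 1;0 0 0 36 -100 -40 1;0 0 0 36 -100 -40 1;0 0 0 36 -100 -40 1;0 0 0 36 -100 -40 1;0 0 0 36 -100 -40 1'
python3 - <<'E'
from h import *
st=env.read_state(); print(st['t'],st['ee_pos'],st['eef_rot'],st['grip_width'])
s=env.snapshot('top'); save(s,'top1.png')
w=env.snapshot('wrist')
print(w['fx'],w['tool_from_camera'])
a=cv2.resize(s['frame'][140:280,150:300],None,fx=3,fy=3); b=w['frame'];o=np.zeros((420,1010,3),np.uint8);o[:,:450]=a[:420];o[:,450:]=b
cv2.imwrite('pics/c1.png',cv2.resize(o,(800,333))[:,:,::-1])
E
```

```text
t: 2.33
ee_pos: [0.3521, 0.2995, 0.2416]
eef_rot: [0.38, 0.925, 0.0, 0.0]
contact_force: [0.2, 0.4, -0.6]
grip_width: -0.0002
gripper_force: 0.0
t: 3.17
ee_pos: [0.5708, -0.0404, 0.2415]
eef_rot: [0.414, 0.91, 0.0, 0.0]
contact_force: [0.5, 0.4, -0.1]
grip_width: -0.0004
gripper_force: 0.0
t: 4.0
ee_pos: [0.6062, -0.1387, 0.2023]
eef_rot: [0.414, 0.91, 0.0, 0.001]
contact_force: [-0.6, -0.5, 0.5]
grip_width: 0.0001
gripper_force: 0.0
4.0 [ 0.60621491 -0.13868372  0.20233888] [4.13650819e-01 9.10435253e-01 3.09152893e-04 7.44400112e-04] 6.0157050015678035e-05
350.6562449306541 [[-4.34294515e-04  9.53039834e-01  3.02844658e-01  7.80823505e-02]
 [ 9.99999834e-01  2.99603892e-04  4.91208925e-04 -1.28420225e-03]
 [ 3.77408234e-04  3.02844821e-01 -9.53039806e-01 -1.42942055e-01]
 [ 0.00000000e+00  0.00000000e+00  0.00000000e+00  1.00000000e+00]]
```

View pics/c1.png

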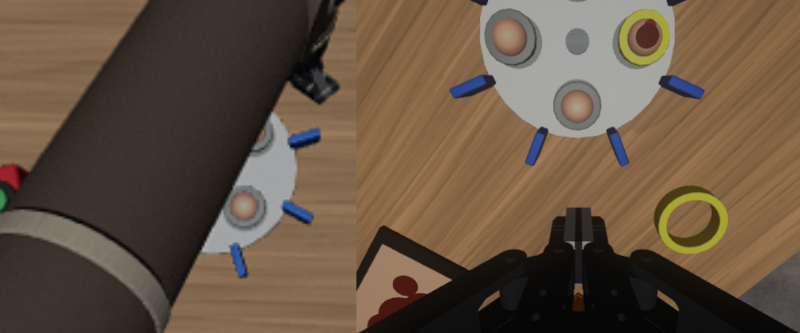

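The fingers are centred between two paddles, with the hub straight ahead in the wrist view (577,42). I'll refine the axis and phase from the wrist camera.

```bash
cat >> h.py <<'E'
from scipy.spatial.transform import Rotation as Ro
def wrist():
    st=env.read_state(); w=env.snapshot('wrist')
    T=np.eye(4); T[:3,:3]=Ro.from_quat(st['eef_rot']).as_matrix(); T[:3,3]=st['ee_pos']
    w['camera_from_world']=np.linalg.inv(T@w['tool_from_camera']); return w
def inner(s,c,m=6): return m
E
python3 - <<'E'
from h import *
w=wrist(); print([(np.round(c),a) for c,a in comps(w,108,130)])
print(fit([w],amin=150))
for r in env.regions_of(w,'marked_mid')[:2]: ys,xs=np.nonzero(r['region']); print(r['p'],ray(w,xs.mean(),ys.mean(),.055))
# hub: grey small in crop ~ (577-356)*1010/800,...
print(ray(w,(577*1010/800-450),42*1.2612,.04))
E
```

```text
[(array([141., 109.]), np.int32(635)), (array([415., 110.]), np.int32(629)), (array([226., 187.]), np.int32(505)), (array([331., 187.]), np.int32(509))]
(array([ 0.52945022, -0.05468827,  0.32225054]), np.float64(18.46359581373161), np.float64(18.950230187972636), 4)
0.78 [ 0.5757558  -0.01071937  0.055     ]
[ 0.52927734 -0.05447773  0.04      ]
```

```bash
python3 -m pendant '0 0 0 0 0 -20 1;0 0 0 0 0 -45 1;0 0 0 0 0 -70 1;0 0 0 0 0 -95 1;0 0 0 0 0 -120 1;0 0 0 0 0 -140 1;0 0 0 0 0 -150 1;0 0 0 0 0 -156 1;0 0 0 0 0 -156 1;0 0 0 0 0 -156 1'
python3 - <<'E'
from h import *
p=env.read_state()['ee_pos']; A=np.array([.5295,-.0545]); d=p[:2]-A; print(p,np.hypot(*d),np.degrees(np.arctan2(d[1],d[0]))%360)
a0=np.arctan2(d[1],d[0])
for k in range(0,85,3):
    a=a0+np.radians(k); print(k,np.round(np.radians(k),2),np.round((A+.116*np.array([np.cos(a),np.sin(a)])-p[:2])*1000).astype(int))
E
```

```text
t: 5.03
ee_pos: [0.6062, -0.1393, 0.0462]
eef_rot: [0.414, 0.91, 0.0, 0.001]
contact_force: [0.4, -0.4, 0.7]
grip_width: 0.0002
gripper_force: 0.0
[ 0.60618201 -0.13933591  0.04615593] 0.11435586060169003 312.1099933291448
0 0.0 [ 1 -1]
3 0.05 [5 3]
6 0.1 [10  7]
9 0.16 [14 12]
12 0.21 [17 17]
15 0.26 [21 22]
18 0.31 [24 27]
21 0.37 [27 32]
24 0.42 [29 38]
27 0.47 [32 43]
30 0.52 [34 49]
33 0.58 [35 55]
36 0.63 [37 61]
39 0.68 [38 67]
42 0.73 [39 73]
45 0.79 [39 79]
48 0.84 [39 85]
51 0.89 [39 91]
54 0.94 [39 97]
57 0.99 [ 38 103]
60 1.05 [ 37 109]
63 1.1 [ 35 115]
66 1.15 [ 34 121]
69 1.2 [ 32 127]
72 1.26 [ 29 132]
75 1.31 [ 27 138]
78 1.36 [ 24 143]
81 1.41 [ 20 148]
84 1.47 [ 17 153]
```

```bash
python3 -m pendant '0 0 0.05 5 3 0 1;0 0 0.1 10 7 0 1;0 0 0.16 14 12 0 1;0 0 0.21 17 17 0 1;0 0 0.26 21 22 0 1;0 0 0.31 24 27 0 1;0 0 0.37 27 32 0 1;0 0 0.42 29 38 0 1;0 0 0.47 32 43 0 1;0 0 0.52 34 49 0 1'
python3 -m pendant '0 0 0.06 1 6 0 1;0 0 0.11 3 12 0 1;0 0 0.16 4 18 0 1;0 0 0.21 5 24 0 1;0 0 0.27 5 30 0 1;0 0 0.32 5 36 0 1;0 0 0.37 5 42 0 1;0 0 0.42 5 48 0 1;0 0 0.45 4 52 0 1;0 0 0.45 4 52 0 1'
python3 - <<'E'
from h import *
p=env.read_state()['ee_pos']; A=np.array([.5295,-.0545]); d=p[:2]-A; a0=np.arctan2(d[1],d[0]);print(p,np.hypot(*d),np.degrees(a0))
w=wrist(); t=env.snapshot('top');sc=env.snapshot('scene')
print([(np.round(c),a) for c,a in comps(w,108,130)])
for s in (w,t,sc): print(fit([s],x0=(.5295,-.0545),free=False,amin=40))
for s in (w,sc):
  for r in env.regions_of(s,'marked_mid')[:1]: ys,xs=np.nonzero(r['region']); q=ray(s,xs.mean(),ys.mean(),.055);print(r['p'],q,np.degrees(np.arctan2(*(q[:2]-A)[::-1])))
a=cv2.resize(sc['frame'][180:330,240:440],(560,420)); o=np.hstack([a,w['frame']])
cv2.imwrite('pics/c2.png',cv2.resize(o,(800,300))[:,:,::-1])
for k in range(2,26,2):
    a=a0+np.radians(k); print(k,np.round(np.radians(k),2),np.round((A+.116*np.array([np.cos(a),np.sin(a)])-p[:2])*1000).astype(int))
E
```

```text
t: 5.87
ee_pos: [0.6407, -0.0906, 0.0472]
eef_rot: [0.165, 0.986, -0.0, 0.001]
contact_force: [-0.0, -1.5, -0.2]
grip_width: -0.0004
gripper_force: 0.4
t: 6.7
ee_pos: [0.6444, -0.0371, 0.0467]
eef_rot: [-0.059, 0.998, 0.0, 0.001]
contact_force: [-0.2, 0.1, -0.3]
grip_width: 0.0001
gripper_force: 0.0
[ 0.64438744 -0.03707228  0.04669713] 0.11620175989792819 8.625656431091603
[(array([527., 167.]), np.int32(2496)), (array([113., 249.]), np.int32(2592)), (array([327., 277.]), np.int32(2139))]
(array([ 0.52950029, -0.05449987,  1.11095458]), np.float64(18.65300852833547), np.float64(29.595411745013948), 3)
(array([ 0.52950009, -0.05449987,  0.3219143 ]), np.float64(18.44433088399407), np.float64(3.72928714445203), 5)
(array([ 0.52949996, -0.0545    ,  0.29896384]), np.float64(17.12936618345725), np.float64(5.910762192305455), 6)
0.62 [0.53932686 0.01093748 0.055     ] 81.45961038224036
0.59 [0.52768184 0.01460849 0.055     ] 91.50703479279974
2 0.03 [-1  4]
4 0.07 [-2  8]
6 0.1 [-3 12]
8 0.14 [-4 16]
10 0.17 [-5 20]
12 0.21 [-6 23]
14 0.24 [-8 27]
16 0.28 [-9 31]
18 0.31 [-11  35]
20 0.35 [-13  38]
22 0.38 [-15  42]
24 0.42 [-17  45]
```

View pics/c2.png

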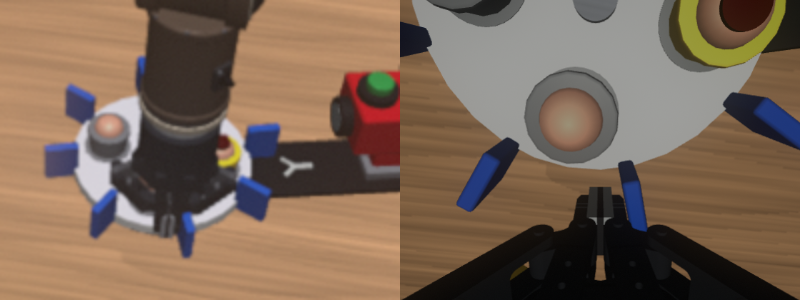

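```bash
python3 -m pendant '0 0 0.03 -1 4 0 1;0 0 0.07 -2 8 0 1;0 0 0.1 -3 12 0 1;0 0 0.14 -4 16 0 1;0 0 0.17 -5 20 0 1;0 0 0.21 -6 23 0 1;0 0 0.24 -8 27 0 1;0 0 0.26 -8 29 0 1;0 0 0.26 -8 29 0 1;0 0 0.26 -8 29 0 1'
python3 - <<'E'
from h import *
p=env.read_state()['ee_pos']; A=np.array([.5295,-.0545]); d=p[:2]-A; a0=np.arctan2(d[1],d[0]);print(p,np.hypot(*d),np.degrees(a0))
t=env.snapshot('top');sc=env.snapshot('scene');w=wrist()
for s in (w,t,sc): print(fit([s],x0=(.5295,-.0545),free=False,amin=40))
E
```

```text
t: 7.78
ee_pos: [0.6355, -0.0088, 0.0452]
eef_rot: [-0.187, 0.982, 0.0, -0.0]
contact_force: [0.7, -0.5, -0.4]
grip_width: 0.0
gripper_force: 0.0
[ 0.63548247 -0.00879808  0.04521914] 0.11541641864280992 23.326743164128416
(array([ 0.52950007, -0.0545002 ,  4.52817536]), np.float64(34.445337052507), np.float64(21.919908830666383), 3)
(array([ 0.52950012, -0.05449985,  4.50978738]), np.float64(33.39178356710721), np.float64(4.702881863235504), 6)
(array([ 0.52949995, -0.05449989,  0.56157369]), np.float64(32.17580255168237), np.float64(16.324433237899306), 7)
```

```bash
python3 -m pendant '0 0 0 2 -4 0 1;0 0 0 3 -8 0 1;0 0 0 3 -8 30 1;0 0 0 3 -8 65 1;0 0 0 3 -8 105 1;0 0 0 3 -8 145 1;0 0 0 3 -8 185 1;0 0 0 3 0 220 1;0 0 0 3 20 250 1;0 0 0 3 20 250 1'
python3 - <<'E'
from h import *
w=wrist(); t=env.snapshot('top');sc=env.snapshot('scene')
S=(w,t,sc)
print([(np.round(c),a) for c,a in comps(w,108,130,amin=40)])
for s in S: print(fit([s],amin=40))
print(fit(S,amin=40))
for s in S: print([(np.round(c),a) for c,a in comps(s,45,85,amin=30)])
cv2.imwrite('pics/c3.png',w['frame'][:,:,::-1])
E
```

```text
t: 8.77
ee_pos: [0.6414, 0.0145, 0.3029]
eef_rot: [-0.188, 0.982, 0.001, 0.006]
contact_force: [0.1, 1.4, -0.6]
grip_width: -0.0001
gripper_force: 0.0
[(array([373.,  17.]), np.int32(443)), (array([147.,  68.]), np.int32(379)), (array([350., 109.]), np.int32(354)), (array([202., 141.]), np.int32(315)), (array([281., 156.]), np.int32(294))]
(array([ 0.5282989 , -0.05340161, -0.20620557]), np.float64(33.18529102981276), np.float64(15.354029151823969), 5)
(array([ 0.53214527, -0.05112706,  1.36733313]), np.float64(33.34241767568825), np.float64(1.4691862036427792), 8)
(array([ 0.52523663, -0.05536455,  4.49176061]), np.float64(32.35892576969661), np.float64(8.20378739983677), 8)
(array([ 0.5288864 , -0.05365879,  0.57894269]), np.float64(33.170972586411324), np.float64(35.52835551017138), 21)
[(array([534.,  70.]), np.int32(1190)), (array([464., 324.]), np.int32(140)), (array([549., 402.]), np.int32(55))]
[]
[(array([430., 222.]), np.int32(131))]
```

View pics/c3.png

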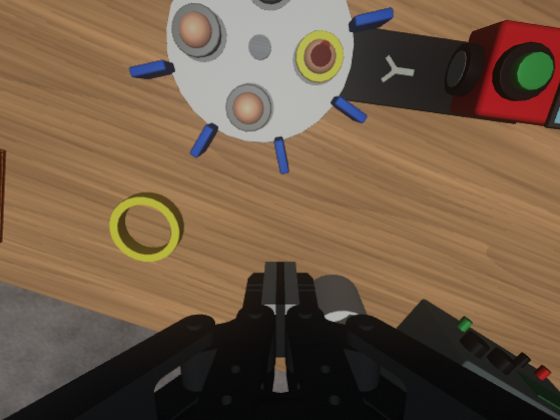

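```bash
python3 - <<'E'
from h import *
w=wrist(); t=env.snapshot('top'); sc=env.snapshot('scene')
ang=lambda d:np.degrees(np.arctan2(d[1],d[0]))
fr=w['frame']; h=cv2.cvtColor(fr,cv2.COLOR_RGB2HSV)
y=max([c for c in comps(w,22,33,smin=130,amin=50) if c[0][1]<120],key=lambda c:c[1])[0]
hub=ray(w,260,46.5,.039)
g=comps(w,45,85,amin=500)[0][0]
# arrow: bright pixels on the foot
m=cv2.inRange(h,(0,0,110),(179,60,255))[50:95,375:420]; ys,xs=np.nonzero(m); ar=(xs.mean()+375,ys.mean()+50)
print('hub',hub,'arrow',ar,ang(ray(w,*ar,.008)-hub),'yellow',y,ang(ray(w,*y,.055)-hub))
for z in (.126,.130,.136): print(z,[ (np.round(ray(s,*q,z),4), np.round(ang(ray(s,*q,z)[:2]-np.array(A)),2)) for s,q,A in ((w,g,(.5286,-.0537)),(t,(146.5,223.6),(.5322,-.0512)),(sc,(429.6,221.6),(.5252,-.0554)))])
for S,P in (((w,t,sc),(g,(146.5,223.6),(429.6,221.6))),): print(pt(S,P))
hh=cv2.cvtColor(t['frame'],cv2.COLOR_RGB2HSV); m=cv2.inRange(hh,(0,0,90),(179,70,255))[210:235,175:195]; ys,xs=np.nonzero(m); q=(xs.mean()+175,ys.mean()+210); print('top arrow',q,len(xs),ang(ray(t,*q,.008)[:2]-np.array([.5322,-.0512])))
E
```

```text
hub [ 0.52280911 -0.05742306  0.039     ] arrow (np.float64(399.4), np.float64(76.116)) 101.86214375819335 yellow [321.7959799  62.8281407] 96.2685302695204
0.126 [(array([0.4684, 0.1758, 0.126 ]), np.float64(104.71)), (array([0.4769, 0.1733, 0.126 ]), np.float64(103.83)), (array([0.4653, 0.1676, 0.126 ]), np.float64(105.03))]
0.13 [(array([0.4696, 0.1733, 0.13  ]), np.float64(104.57)), (array([0.4765, 0.1721, 0.13  ]), np.float64(104.02)), (array([0.4697, 0.1665, 0.13  ]), np.float64(104.04))]
0.136 [(array([0.4715, 0.1696, 0.136 ]), np.float64(104.35)), (array([0.4758, 0.1701, 0.136 ]), np.float64(104.3)), (array([0.4763, 0.165 , 0.136 ]), np.float64(102.51))]
(array([0.47243006, 0.16820938, 0.13770108]), np.float64(3.804505331109455))
top arrow (np.float64(185.41463414634146), np.float64(223.7560975609756)) 41 104.51852612858816
```

```bash
python3 -m pendant '0 0 0 0 -14 -15 1;0 0 0 0 -28 -40 1;0 0 0 0 -28 -80 1;0 0 0 0 -28 -120 1;0 0 0 0 -28 -160 1;0 0 0 0 -28 -195 1;0 0 0 0 -28 -225 1;0 0 0 0 -28 -243 1;0 0 0 0 -28 -250 1;0 0 0 0 -28 -250 1'
python3 -m pendant '0 0 0 0 0 0 1;0 0 0.02 -1 3 0 1;0 0 0.03 -2 6 0 1;0 0 0.04 -3 8 0 1;0 0 0.05 -4 10 0 1;0 0 0.06 -5 12 0 1;0 0 0.06 -5.5 13.5 0 1;0 0 0.06 -6 14.5 0 1;0 0 0.06 -6 14.5 0 1;0 0 0.06 -6 14.5 0 1'
python3 - <<'E'
from h import *
p=env.read_state()['ee_pos']; d=p[:2]-[.5295,-.0545];print(np.hypot(*d),np.degrees(np.arctan2(d[1],d[0])))
for n in('top','scene'): print(fit([env.snapshot(n)],amin=40))
E
```

```text
t: 9.9
ee_pos: [0.6367, -0.0178, 0.0425]
eef_rot: [-0.187, 0.982, 0.0, -0.003]
contact_force: [-0.1, -0.1, -0.0]
grip_width: -0.0003
gripper_force: 0.0
t: 10.73
ee_pos: [0.6324, -0.0024, 0.0452]
eef_rot: [-0.216, 0.976, 0.0, -0.0]
contact_force: [-0.3, -0.7, 0.1]
grip_width: 0.0004
gripper_force: 0.0
0.11537171783139348 26.832530038559124
(array([ 0.53177823, -0.05137533, -0.14985449]), np.float64(36.41397005941469), np.float64(0.6073409331859563), 6)
(array([ 0.52858127, -0.05049656,  0.58859947]), np.float64(33.724265524086974), np.float64(13.435761600883023), 6)
```

```bash
python3 -m pendant '0 0 0 2 -4 0 1;0 0 0 4 -9 0 1;0 0 0 4 -9 30 1;0 0 0 4 -9 65 1;0 0 0 4 -9 105 1;0 0 0 4 -9 145 1;0 0 0 4 -9 185 1;0 0 0 4 0 210 1;0 0 0 -10 20 220 1;0 0 0 -35 45 220 1'
python3 -m pendant '0 0 0 -25 25 0 1;0 0 0 -50 50 0 1;0 0 0 -75 75 0 1;0 0 0 -100 100 0 1;0 0 0 -115 120 0 1;0 0 0 -124 126 0 1;0 0 0 -124 126 0 1;0 0 0 -124 126 0 1;0 0 0 -124 126 0 1;0 0 0 -124 126 0 1'
python3 - <<'E'
from h import *
w=wrist(); sc=env.snapshot('scene'); t=env.snapshot('top')
cv2.imwrite('pics/c4.png',w['frame'][:,:,::-1])
print(env.read_state()['ee_pos'],[(np.round(c,1),a,np.round(ray(w,*c,.132),4)) for c,a in comps(w,45,85,amin=100)])
for s in (w,sc,t): print(fit([s],amin=40))
E
```

```text
t: 11.67
ee_pos: [0.6005, 0.0403, 0.2687]
eef_rot: [-0.214, 0.977, -0.001, 0.003]
contact_force: [0.1, 1.5, 0.4]
grip_width: -0.0002
gripper_force: 0.0
t: 12.5
ee_pos: [0.4747, 0.1669, 0.2652]
eef_rot: [-0.215, 0.977, -0.0, 0.0]
contact_force: [0.3, -0.0, 0.3]
grip_width: 0.0
gripper_force: 0.0
[0.47421117 0.16750011 0.26510039] [(array([281.2, 202.3]), np.int32(1094), array([0.4746, 0.168 , 0.132 ]))]
(array([ 0.53432444, -0.05780132,  0.64465392]), np.float64(36.935948654488485), np.float64(38.62309043351016), 6)
(array([ 0.52503884, -0.05523961, -0.16447287]), np.float64(35.57639841900323), np.float64(7.74362915956654), 8)
(array([ 0.53285757, -0.05076385,  0.63627071]), np.float64(36.455626223503195), np.float64(1.7278219563634454), 8)
```

View pics/c4.png

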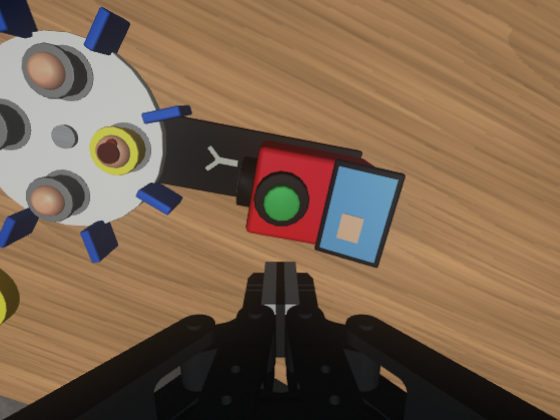

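```bash
python3 - <<'E'
from h import *
w=wrist()
ang=lambda d:np.degrees(np.arctan2(d[1],d[0]))
hub=ray(w,64,136,.039)
ps=[c for c in comps(w,22,33,smin=130,amin=50) if c[0][1]<250]; print(ps)
y=max(ps,key=lambda c:c[1])[0]
for n,q,z in (('collar',y,.06),('collarcentre',(114.5,150.5),.06),('arrowj',(219,159.5),.008),('arrowtail',(237,163),.008),('button',(281.2,202.3),.13),('lensbarrel',(247,181),.088)):
    P=ray(w,*q,z); print(n,P,ang(P-hub),np.hypot(*(P-hub)[:2]))
# black foot edges: axis bearing from the edges (z=.008)
a,b,c,d=[ray(w,*q,.008)for q in ((185,119),(361,151),(170,184),(236,196))]; print('foot edges',ang(b-a),ang(d-c)); print(hub)
E
```

```text
[(array([115.34989648, 149.57867495]), np.int32(966))]
collar [0.51239057 0.00664168 0.06      ] 104.50516077118137 0.061671479013884915
collarcentre [0.51361463 0.00614586 0.06      ] 103.50694229449843 0.06089411669549228
arrowj [0.48988446 0.09810719 0.008     ] 104.09330133476941 0.1558625944486737
arrowtail [0.48494048 0.11831338 0.008     ] 104.05273790954561 0.1766645000609942
button [0.4745378  0.16890549 0.13      ] 103.50226766366964 0.22827898589886386
lensbarrel [0.48009481 0.1365099  0.088     ] 104.13546585812604 0.19549325390623618
foot edges 104.75295068314652 104.1507554991037
[ 0.52783725 -0.05306402  0.039     ]
```

```bash
python3 -m pendant '0 0 0 0 0 -20 1;0 0 0 0 0 -45 1;0 0 0 0 0 -70 1;0 0 0 0 0 -90 1;0 0 0 0 0 -105 1;0 0 0 0 0 -115 1;0 0 0 0 0 -120 1;0 0 0 0 0 -122 1;0 0 0 0 0 -122 1;0 0 0 0 0 -122 1'
python3 -m pendant '0 0 0 0 0 -1 1;0 0 0 0 0 -2 1;0 0 0 0 0 -3 1;0 0 0 0 0 -4 1;0 0 0 0 0 -5 1;0 0 0 0 0 -6 1;0 0 0 0 0 -7 1;0 0 0 0 0 -8 1;0 0 0 0 0 -8 1;0 0 0 0 0 -8 1'
```

```text
t: 13.53
ee_pos: [0.4741, 0.1686, 0.1441]
eef_rot: [-0.216, 0.976, 0.0, 0.001]
contact_force: [0.4, -0.5, 0.5]
grip_width: 0.0001
gripper_force: 0.0
t: 14.37
ee_pos: [0.4741, 0.1687, 0.136]
eef_rot: [-0.216, 0.976, 0.0, 0.001]
contact_force: [-0.4, 0.0, 10.2]
grip_width: 0.0001
gripper_force: 4.8
```

```bash
python3 -m pendant '0 0 0 0 0 -0.5 1;0 0 0 0 0 -1 1;0 0 0 0 0 -1 1;0 0 0 0 0 -1 1;0 0 0 0 0 -1 1;0 0 0 0 0 -1 1;0 0 0 0 0 -1 1;0 0 0 0 0 -1 1;0 0 0 0 0 -1 1;0 0 0 0 0 -1 1'
python3 - <<'E'
from h import *
sc=env.snapshot('scene'); save(sc,'p.png'); a=sc['frame'][190:290,360:493]; cv2.imwrite('pics/c5.png',cv2.resize(a,(560,420),interpolation=2)[:,:,::-1])
E
```

```text
t: 15.2
ee_pos: [0.4742, 0.1687, 0.1359]
eef_rot: [-0.216, 0.976, 0.0, 0.001]
contact_force: [-2.5, -1.4, 18.9]
grip_width: 0.0002
gripper_force: 9.2
```

View pics/c5.png

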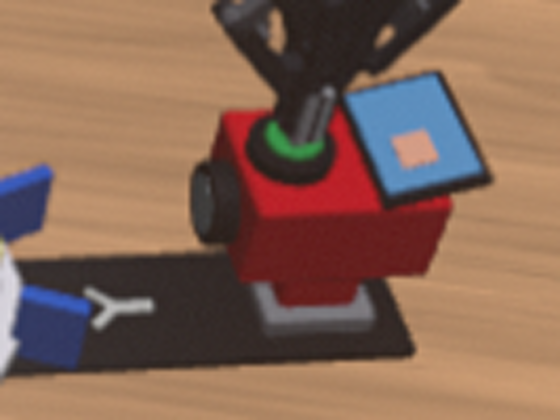

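Hard stop at z=.136 with the fingertips on the green (293,140 in the crop). I'll release in small steps to confirm the travel from the spring force.

```bash
for i in 1; do python3 -m pendant '0 0 0 0 0 1 1;0 0 0 0 0 2 1;0 0 0 0 0 2.5 1;0 0 0 0 0 2.5 1;0 0 0 0 0 2.5 1;0 0 0 0 0 2.5 1;0 0 0 0 0 2.5 1;0 0 0 0 0 2.5 1;0 0 0 0 0 2.5 1;0 0 0 0 0 2.5 1'; python3 -m pendant '0 0 0 0 0 2 1;0 0 0 0 0 2 1;0 0 0 0 0 2 1;0 0 0 0 0 2 1;0 0 0 0 0 2 1;0 0 0 0 0 2 1;0 0 0 0 0 2 1;0 0 0 0 0 2 1;0 0 0 0 0 2 1;0 0 0 0 0 2 1'; python3 -m pendant '0 0 0 0 0 2 1;0 0 0 0 0 2 1;0 0 0 0 0 2 1;0 0 0 0 0 2 1;0 0 0 0 0 2 1;0 0 0 0 0 2 1;0 0 0 0 0 2 1;0 0 0 0 0 2 1;0 0 0 0 0 2 1;0 0 0 0 0 2 1'; done | grep -E 'ee_pos|contact'
```

```text
ee_pos: [0.4739, 0.1686, 0.1369]
contact_force: [4.1, 0.4, 5.0]
ee_pos: [0.4734, 0.1684, 0.1387]
contact_force: [0.7, 0.4, 4.0]
ee_pos: [0.4734, 0.1683, 0.1407]
contact_force: [-0.2, -0.5, 1.9]
```

The spring force falls from about 5 N at the stop to about 2 N some 4 mm higher, so the button went all the way down. Now I'll retreat and check.

```bash
python3 -m pendant '0 0 0 0 0 5 1;0 0 0 0 0 15 1;0 0 0 0 0 40 1;0 0 0 0 0 70 1;0 0 0 0 0 100 1;0 0 0 0 0 125 1;0 0 0 0 0 125 1;0 0 0 0 0 125 1;0 0 0 0 0 125 1;0 0 0 0 0 125 1'
python3 - <<'E'
from h import *
w=wrist(); t=env.snapshot('top')
print(fit([t],amin=40)); cv2.imwrite('pics/c6.png',w['frame'][:,:,::-1])
E
```

```text
t: 18.58
ee_pos: [0.4729, 0.1681, 0.2649]
eef_rot: [-0.216, 0.976, -0.0, -0.001]
contact_force: [0.5, 0.1, 0.1]
grip_width: -0.0001
gripper_force: 0.0
(array([ 0.53289749, -0.05074154,  0.6360184 ]), np.float64(36.4411702660051), np.float64(1.6157161841696792), 8)
```

View pics/c6.png

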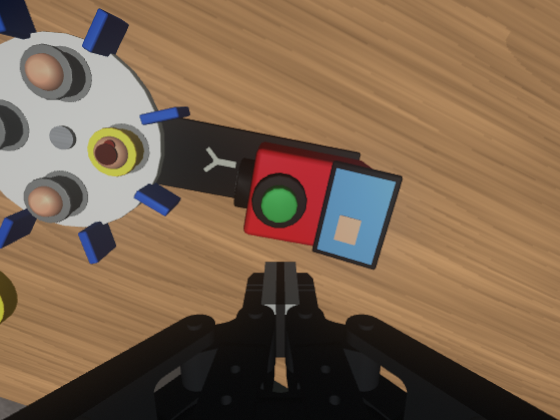

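The marked pot (114,152) lies on the line from the hub (63,138) to the lens (245,183). The button has sprung back and the tool is clear.

```bash
python3 -c "
from bench import env
print(env.job_done())"
```

```text
the job is handed in; nothing more can be done
None
```

The job is handed in: the marked pot stands in front of the lens to within about 1° by the camera measurements, and after that the green button was pressed to its stop and released; at hand-in the arm was clear, at about 19 of the 67 s.

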